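# Fold the ratchet vanity mirror flat

### The job

Fold the small dressing-case mirror down flat on its case, to clear the light for changing the lamp bulb. Its ratchet locks it against going down, so first tip the red-handled pawl lever beside the mirror over past upright to its other, free side and leave it there, then press the mirror down until it lies flat. Leave the picture on the other, similar case propped up as it is.

Things in the scene. Friction and masses are not known exactly. Their poses are not given: they have to be found in the camera images.
- mirror_stand: Red dressing case 150x110x40 mm (x,y,z), fixed; origin: middle of its underside, z up. Carries a silvery-blue mirror leaf hinged along y at x=+65, z=52 mm: 104 mm wide, 135 mm from hinge to free edge, 10 mm thick. Flat, it reaches from the hinge towards -x, top face 57 mm above the table; propped, its glass looks up and to +x. Brass ratchet wheel (80 mm across) and pawl on its -y side.
- mirror (a joint): Mirror tilt, rad: 0 = flat on its case, grows as the free edge rises; starts 0.62 to 0.85, stop at 1.15. A stiff hinge (0.3 N m friction) holds it where it is left; with the pawl free, a few newtons straight down on the glass, 50 to 70 mm level from the hinge (well inside the free edge), fold it flat. With the pawl engaged it sinks one tooth (0.26 rad) at most, then locks.
- mirror_pawl (a joint): Pawl lever angle q, rad: 0 to 0.2 engaged (leans to the case's +x, held in the teeth by its weight), 1.22 free (leans to -x). Axis along the case's y at x=24, z=18 mm. Its handle is at x=24+75sin(0.61-q), z=18+75cos(0.61-q) mm: x=67, z=79 engaged; x=-19, z=79 free; 93 high upright. Pushed towards -x past upright it falls over to the free side and stays; under 1 N.
- pawl_handle (a point): Middle of the handle of the mirror's pawl: a red crossbar, 12 mm thick, pointing sideways off the lever end along the case's -y, from y=-76 to -122 mm (this point: y=-100). The thin steel lever is at y=-76, the wheel at y=-61 to -69 mm; from y=-85 outward the bar is free on both sides.
- picture_top (a point): Middle of the upper free edge of the other case's leaf, which must be left alone: same red case, wheel and red-handled pawl, but its leaf shows a painted picture (green hills, yellow sky, red sun) instead of a mirror. The two cases stand left and right of the robot's middle line, either way round.

How it is judged:
On the way:
1. the mirror's pawl lever lies over on its free side while the mirror is still propped up (value of joint mirror_pawl above 0.9 rad and value of joint mirror above 0.25 rad), for 0.2 s.
At the end, for the whole second after the job is handed in: the mirror lies flat on its case (within 0.12 rad, about 7 degrees), its pawl lever rests on the free side (joint above 0.9 rad) and the picture's top edge is within 30 mm of where it began (value of joint mirror below 0.12 rad and value of joint mirror_pawl above 0.9 rad and distance of picture_top from where it was at the start of the episode below 0.03 m); the robot touches nothing.
It fails at once if the picture on the other case is moved by more than 30 mm (distance of picture_top from where it was at the start of the episode above 0.03 m).
It also fails if it takes over 42 s, if anything falls off the work surface, if the arm or the gripper's body presses on something with over 40 N, if the wrist force passes 120 N, or if a joint passes its speed limit or range.

### The arm

A 7-joint arm with a two-finger parallel gripper is mounted at the origin on the work surface. World frame = base frame: x ahead of the robot, y to its left, z up, the work surface at z = 0. Lengths are in m, angles in rad, forces in N, time in s.
With the tool pointing down it reaches from about 0.35 to 0.9 m from the base axis. Payload 8.1 kg.
Tool frame: the origin (TCP) lies on the centre line of the jaws, within the pads' length; the fingertips stand 19 mm ahead of it and the grasp point (between the pads) is the TCP; z points along the fingers, y is the direction in which the jaws open and shut (so a half turn about z gives the same grasp; the last joint's range is limited). The gripper opens to 92 mm and grips with 3 to 60 N. Pads are 19 mm wide; open, the fingers measure 130 mm over their backs; the gripper's body (75 mm by 190 mm) begins 47 mm behind the grasp point.
Start: joints at [-1.358, 0.434, 0.025, 1.573, -0.012, 1.134, -0.075], TCP at [0.194, 0.594, 0.224] pointing down, gripper open.
Joint ranges: [-2.62, 2.62], [-0.44, 2.09], [-1.27, 1.32], [0.08, 2.57], [-1.32, 4.46], [0.12, 2], [-2.74, 2.74]. Speed limits (rad/s): [2.22, 2.22, 3.01, 3.01, 3.14, 3.14, 3.14].

### API

Orientations are given as a rotation vector (axis times angle).
In Python, from cell import monitor, imaging, workorder, outline_of gives the robot as it stands.
- The arm moves only by the tool move_arm, never from a script. Its argument "series" is a list of rows, each a list of 6 numbers: the shift along the world's x, y, z in cm, then the turn, a rotation vector about the world's x, y, z in degrees. A call has 1 to 8 rows; each row shifts and turns the commanded pose from where the row before left it; what a row does not reach is not made up. A row lasts 1/10 s, in which the tool goes at most 50 mm and 8.59 degrees, less where a joint would pass 70% of its speed; a pose out of reach is approached as far as the arm can. A call with a gripper value outside its range is refused whole. "grip" is the opening, from 0 (shut) to 1 (fully open), set as the call begins (left out, the last holds). The fingers move at their own pace and stop on an object; "force" is the grip in N (left out, the last holds). Time passes only in rows, so rows that do not move let the fingers close. It gives the time, the measured TCP pose, the force and the opening at its end, in the units of the state.
- monitor.observe(): the state, without advancing time (a new reading comes with each control period).
- imaging.get_image(name): name is "scene" or "side" or "wrist"; returns a dict with "color" (420x560x3 uint8, red, green, blue), "fx", "fy", "cx", "cy" (pixels), "rvec" (rotation vector, rad) and "tvec" (3), from world to camera coordinates, as OpenCV has them; the wrist camera has in their place "mount" (4x4, takes a point from camera to tool coordinates, whose origin is the TCP and whose axes are the flange's). Camera axes: x right, y down, z forward; pixel columns grow to the right and rows downward; lengths in m; the calibration is good to about 2 mm. The wrist camera is an equidistant fisheye: a pixel r from the principal point sees the ray r / f radians off the axis. A picture is of the moment at which its call begins: read the wrist's pose just before it. There is no depth.
- workorder.sign_off(): hands the job in, once; it reports no verdict.
Trained networks look in the newest picture that a camera, given by its name, has taken for a name from the list of things; names that differ only in an ending like _2 or _b are one class to them, and where a whole thing is asked for, a point or a joint stands for the part that bears it (a point fixed in the world has none). Each returns a list of dicts, best first, with "p" (0 to 1); they miss things now and then, are a little off and sometimes report something else, mostly with a low value. They report only what shows in the picture. A call takes as long as a camera call.
- outline_of(camera, thing): "mask" (420x560 bool, what is visible of it) and "rect" ([left, top, width, height] in pixels, round what is visible of it).
The state is a dict: "clock": time; "joints": joint angles; "dq": joint speeds; "joint_efforts": joint torques, N m; "position": TCP position; "ee_rot": TCP orientation; "force": force on the tool from outside, world axes, zero at the start; "ft_torque": the same for the moment, N m; "width": opening from 0.0 (shut) to 1.0 (fully open).
Only numpy, scipy, OpenCV 4.12 (cv2) and the standard library are available. Lean on these libraries where they do the work, as an engineer would, in place of code of your own. Each camera call takes 0.05 s, during which the arm holds its last target. There are 200 camera calls.

## Working session

There is one attempt and no reset: what is moved stays moved. The work goes in short steps, Python scripts to look and compute and a tool call to move; the robot and the scene stay as the last step left them, time stands still between calls to the robot, and variables do not carry over. Pictures are saved under pics/ and viewed, about 8 in all and at most 12, crops included, and the job is handed in when it is done.

Besides the shell and the picture viewer there is one more tool, called in YAML: its name, and indented under it one key for each argument. move_arm: Moves the arm, as the interface text tells. Its arguments: {"type":"object","properties":{"series":{"type":"array"},"grip":{"type":"number"},"force":{"type":"number"}},"required":["series"]}

```bash
mkdir -p pics; python3 - <<'E'
from cell import monitor, imaging, workorder, outline_of
import cv2,numpy as np
s=monitor.observe();print(s)
ims=[]
for n in("scene","side"):
    d=imaging.get_image(n);cv2.imwrite(f"pics/{n}0.png",d["color"][:,:,::-1])
    print(n,{k:np.round(v,4).tolist() for k,v in d.items() if k!="color"})
    for t in("mirror_stand","mirror","pawl_handle","picture_top"):
        print(t,[(round(o["p"],2),o["rect"],np.argwhere(o["mask"]).mean(0).round(1).tolist()) for o in outline_of(n,t)[:3]])
E
```

```text
{'clock': 0.0, 'joints': array([-1.35762817,  0.43523413,  0.02496571,  1.5740983 , -0.01160674,
        1.13398818, -0.07510872]), 'dq': array([-0.00047941, -0.00046175,  0.00094365, -0.00144181,  0.00011113,
        0.00067246, -0.00059935]), 'joint_efforts': array([-2.80430868e-04, -6.67831135e+01,  9.84704420e-01, -3.14475095e+01,
       -6.06365525e-02,  4.25726152e-02,  1.64898338e-04]), 'position': array([0.1939806 , 0.59359391, 0.22363749]), 'ee_rot': array([-4.94047140e-01, -3.10238519e+00,  2.47980137e-03]), 'force': array([-1.12903934, -0.16104373, -0.05528139]), 'ft_torque': array([ 0.03894413,  0.02753561, -0.00618582]), 'width': 1.0017040896554756}
scene {'fx': 392.0265, 'fy': 392.0265, 'cx': 278.4532, 'cy': 210.1266, 'rvec': [0.994, 2.3623, -1.1202], 'tvec': [0.38, -0.154, 1.0765]}
mirror_stand [(0.78, [282.7, 223.0, 126.0, 127.8], [285.6, 356.7])]
mirror [(0.94, [300.7, 223.6, 106.2, 102.0], [275.4, 359.6])]
pawl_handle [(0.66, [280.0, 269.0, 44.9, 15.2], [275.1, 296.2])]
picture_top [(0.79, [175.9, 130.0, 78.3, 70.6], [166.0, 212.7])]
side {'fx': 470.8862, 'fy': 470.8862, 'cx': 276.2843, 'cy': 206.7356, 'rvec': [2.3764, -0.3161, 0.1528], 'tvec': [-0.5192, 0.1311, 0.9203]}
mirror_stand [(0.61, [212.8, 116.3, 93.2, 76.7], [157.3, 257.4])]
mirror [(0.61, [226.7, 117.3, 78.0, 52.0], [141.5, 266.4])]
pawl_handle [(0.5, [277.2, 149.1, 28.5, 26.6], [160.2, 291.4])]
picture_top [(0.97, [262.5, 240.5, 88.3, 99.3], [287.6, 299.7])]
```

View pics/scene0.png

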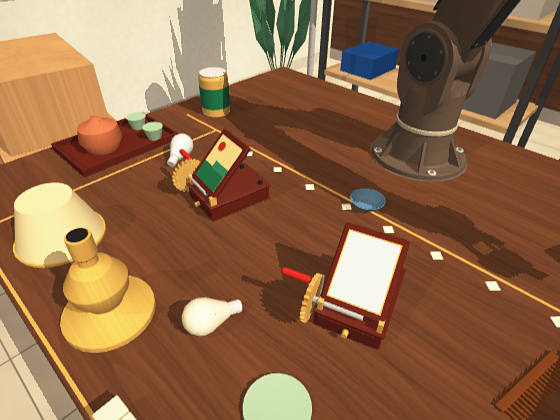

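View pics/side0.png

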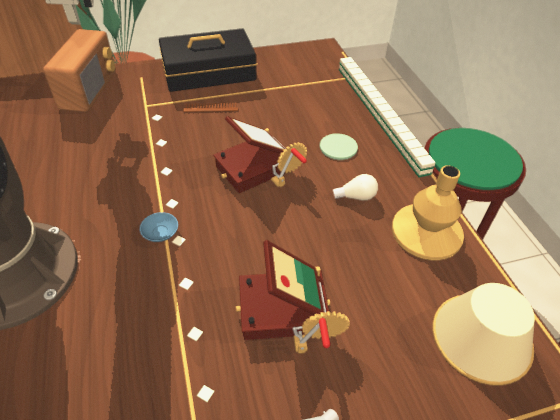

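The mirror is the white leaf, at about (365,275) in scene and (260,145) in side. Its red handle is at (296,275) in scene and (298,153) in side. The picture case is the other one, at (215,170) in scene and (295,285) in side. I'll enlarge both views to pick fit points.

```bash
python3 - <<'E'
import cv2,numpy as np
a=cv2.imread("pics/scene0.png")[215:355,275:415];b=cv2.imread("pics/side0.png")[105:205,205:315]
a=cv2.resize(a,(400,400*140//140),interpolation=cv2.INTER_CUBIC);b=cv2.resize(b,(400,364),interpolation=cv2.INTER_CUBIC)
b=cv2.copyMakeBorder(b,0,36,0,0,cv2.BORDER_CONSTANT)
o=np.hstack([a,b])
o=cv2.resize(o,None,fx=1,fy=1)
for k in range(0,140,20):
  p=int(k*400/140);cv2.putText(o,str(275+k),(p,10),0,.35,(255,255,0));cv2.putText(o,str(215+k),(0,p+10),0,.35,(255,255,0));cv2.line(o,(p,0),(p,400),(255,255,0),1) if k%40==0 else 0;cv2.line(o,(0,p),(400,p),(255,255,0),1) if k%40==0 else 0
for k in range(0,110,20):
  p=int(k*400/110);cv2.putText(o,str(205+k),(400+p,10),0,.35,(0,255,0));cv2.putText(o,str(105+k),(400,p+10),0,.35,(0,255,0));cv2.line(o,(400+p,0),(400+p,400),(0,255,0),1);cv2.line(o,(400,p),(800,p),(0,255,0),1)
cv2.imwrite("pics/crop1.png",o)
E
```

```text
(no output)
```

View pics/crop1.png

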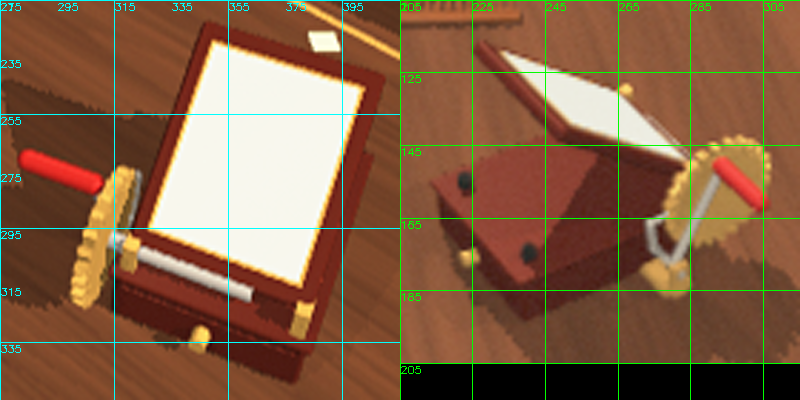

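```bash
cat > fit.py <<'E'
import numpy as np,cv2
from scipy.optimize import least_squares
C={"scene":(392.0265,278.4532,210.1266,[0.994,2.3623,-1.1202],[0.38,-0.154,1.0765]),"side":(470.8862,276.2843,206.7356,[2.3764,-.3161,.1528],[-.5192,.1311,.9203])}
def proj(n,P):
    f,cx,cy,r,t=C[n];return cv2.projectPoints(np.array(P,float),np.array(r),np.array(t),np.array([[f,0,cx],[0,f,cy],[0,0,1]]),None)[0][:,0]
def W(p,P): 
    c,s=np.cos(p[2]),np.sin(p[2]);P=np.array(P);return np.c_[p[0]+c*P[:,0]-s*P[:,1],p[1]+s*P[:,0]+c*P[:,1],P[:,2]]
def leaf(t,y,d,h): return [.065-d*np.cos(t)+h*np.sin(t),y,.052+d*np.sin(t)+h*np.cos(t)]
def H(q,y): return [.024+.075*np.sin(.61-q),y,.018+.075*np.cos(.61-q)]
if __name__=="__main__":
    A={"scene":(lambda t,q:[H(q,-.122),H(q,-.076),leaf(t,-.052,.135,.005),leaf(t,.052,.135,.005),[.075,.055,0],[.075,-.055,0]],
     [(282.7,270.3),(310.7,279.8),(347.8,222.7),(409.8,241.3),(379,349),(315.3,323.5)]),
     "side":(lambda t,q:[H(q,-.122),H(q,-.076),leaf(t,-.052,.135,.005),leaf(t,.052,.135,.005),[-.075,-.055,0],[-.075,-.055,.04],[-.075,.055,.04]],
     [(305.4,161.4),(292.5,149.8),(250.4,142),(226.5,117.4),(239.9,193),(238,183.4),(214.1,155.3)])}
    res=lambda p:np.concatenate([(proj(n,W(p,f(p[3],p[4])))-np.array(o)).ravel() for n,(f,o) in A.items()])
    best=min((least_squares(res,[.55,.1,y,.7,0.1],loss="soft_l1") for y in(-3,-1.5,0,1.5)),key=lambda r:r.cost)
    p=best.x;print(p.round(4),best.cost);print(res(p).reshape(-1,2).round(1).tolist())
    for q in(p[4],.61,1.22):print("handle",W(p,[H(q,-.100)]).round(3))
    print("press",W(p,[leaf(p[3],0,.06/np.cos(p[3]),.005),leaf(0,0,.06,.005)]).round(3),"edge",W(p,[leaf(p[3],0,.135,.005)]).round(3))
    print("axes x",np.cos(p[2]).round(3),np.sin(p[2]).round(3))
E
python3 fit.py
```

```text
[0.5306 0.1788 0.3434 0.6365 0.1543] 12.473510360708406
[[-1.0, 0.0], [-2.1, -0.2], [-2.3, -0.5], [0.2, -0.6], [0.7, 2.1], [-1.7, 2.2], [-0.8, -0.4], [-0.4, -0.1], [-0.9, -0.2], [-2.4, -0.3], [-1.0, 1.2], [0.2, -1.8], [-0.7, -0.5]]
handle [[0.618 0.104 0.085]]
handle [[0.587 0.093 0.093]]
handle [[0.546 0.078 0.079]]
press [[0.538 0.181 0.1  ]
 [0.535 0.18  0.057]] edge [[0.492 0.165 0.136]]
axes x 0.942 0.337
```

move_arm:
  series:
    - [3,-3,0,0,0,-6.5]
    - [3,-3,0,0,0,-6.5]
    - [3,-3,0,0,0,-6.5]
    - [3,-3,0,0,0,-6.5]
    - [3,-3,0,0,0,-6.5]
    - [3,-3,0,0,0,-6.5]
    - [3,-3,0,0,0,-6.5]
    - [3,-3,0,0,0,-6.5]
  grip: 0
  force: 20

```text
clock: 1.3
position: [0.4352, 0.3528, 0.2247]
ee_rot: [-1.81, -2.568, -0.001]
force: [0.8, 0.8, 1.0]
width: 0.352
```

move_arm:
  series:
    - [3,-3,0,0,0,0]
    - [3,-3,0,0,0,0]
    - [3,-3,0,0,0,0]
    - [3,-3,0,0,0,0]
    - [3,-3,0,0,0,0]
    - [3,-3,0,0,0,0]
    - [3,-3,0,0,0,0]
    - [3,-3,0,0,0,0]

```text
clock: 2.1
position: [0.6752, 0.1129, 0.2245]
ee_rot: [-1.804, -2.572, -0.0]
force: [0.5, 0.6, -1.0]
width: 0.006
```

move_arm:
  series:
    - [0,0,0,0,0,0]
    - [0,0,0,0,0,0]
    - [0,0,0,0,0,0]

```text
clock: 2.4
position: [0.6736, 0.1154, 0.2243]
ee_rot: [-1.802, -2.572, -0.001]
force: [0.2, 0.6, 0.7]
width: 0.004
```

move_arm:
  series:
    - [0,0.5,-2.5,0,0,0]
    - [0,0,-3,0,0,0]
    - [0,0,-3,0,0,0]
    - [0,0,-3,0,0,0]
    - [0,0,-2.5,0,0,0]
    - [0,0,0,0,0,0]

```text
clock: 3.0
position: [0.6708, 0.1209, 0.081]
ee_rot: [-1.798, -2.57, 0.006]
force: [-1.0, -0.0, 0.2]
width: 0.005
```

```bash
python3 - <<'E'
from cell import monitor, imaging
import cv2
print(monitor.observe()["position"],monitor.observe()["force"])
a=imaging.get_image("scene")["color"][170:370,210:450,::-1];b=imaging.get_image("side")["color"][70:270,170:410,::-1]
cv2.imwrite("pics/pre.png",cv2.resize(cv2.hconcat([a.copy(),b.copy()]),(800,333)))
E
```

```text
[0.67082738 0.12087    0.08103337] [-0.99415682 -0.03777024  0.24373532]
```

View pics/pre.png

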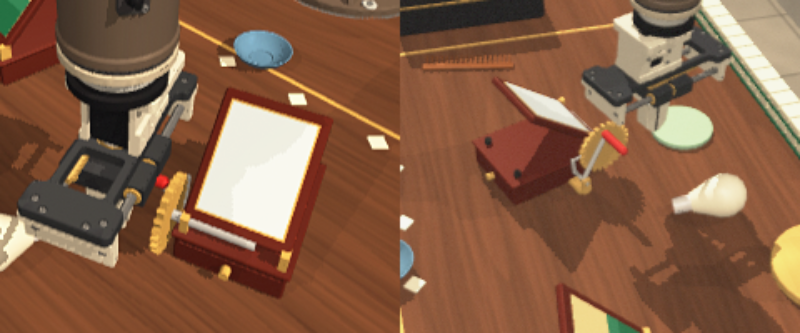

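The fingers stand on the handle's +x side, clear of it (handle at about (615,145) in the right half), and the mirror is still propped. I'll push along the case's -x.

move_arm:
  series:
    - [-1.2,-0.43,0,0,0,0]
    - [-1.2,-0.43,0,0,0,0]
    - [-1.2,-0.43,0.2,0,0,0]
    - [-1.2,-0.43,0.2,0,0,0]
    - [-1.2,-0.43,0,0,0,0]
    - [-1.2,-0.43,0,0,0,0]
    - [-1.2,-0.43,0,0,0,0]
    - [0,0,0,0,0,0]

```text
clock: 3.9
position: [0.59, 0.089, 0.0906]
ee_rot: [1.804, 2.571, 0.003]
force: [-0.0, -0.1, 0.4]
width: 0.004
```

move_arm:
  series:
    - [1.0,0.35,0,0,0,0]
    - [0,0,3,0,0,0]
    - [0,0,4,0,0,0]
    - [0,0,4,0,0,0]
    - [0,0,4,0,0,0]
    - [0,0,0,0,0,0]

```text
clock: 4.5
position: [0.6049, 0.0934, 0.2454]
ee_rot: [1.799, 2.566, 0.014]
force: [0.4, 0.1, 0.3]
width: 0.003
```

```bash
python3 - <<'E'
from cell import monitor, imaging
import cv2
print(monitor.observe()["position"],monitor.observe()["force"])
a=imaging.get_image("scene")["color"][170:370,210:450,::-1];b=imaging.get_image("side")["color"][70:270,170:410,::-1]
cv2.imwrite("pics/post.png",cv2.resize(cv2.hconcat([a.copy(),b.copy()]),(800,333)))
E
```

```text
[0.60488631 0.09341257 0.24537305] [0.43547991 0.13982619 0.28624527]
```

View pics/post.png

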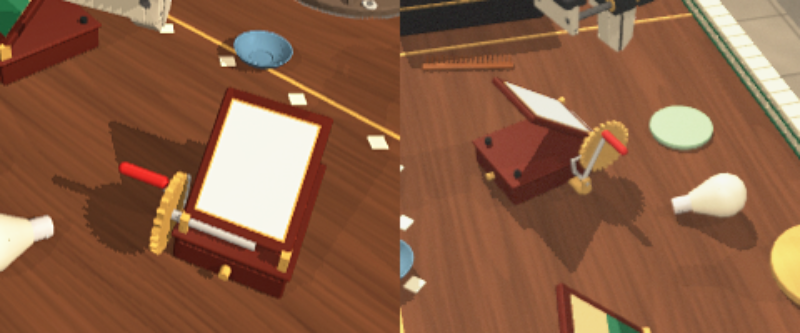

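The handle hasn't moved: it is still at about (615,143) in the right half. I'll check my pose fit against where the gripper shows.

```bash
python3 - <<'E'
from cell import monitor, imaging, outline_of
from fit import *
s=monitor.observe();p=[.5306,.1788,.3434,.6365,.1543]
tip=s["position"]-[0,0,.019]
for n in C:
    d=imaging.get_image(n)["color"]
    cv2.imwrite(f"pics/{n}2.png",d[:,:,::-1])
    print(n,"tip now",proj(n,[tip]),"tip pre",proj(n,[[.671,.121,.062]]),"push end",proj(n,[[.59,.089,.072]]))
    for q in(0,.15,.61,1.22):print(q,proj(n,W(p,[H(q,-.122),H(q,-.076)])).round(1).tolist())
    for o in outline_of(n,"pawl_handle")[:2]:
        m=o["mask"]&(d[:,:,0]>150)&(d[:,:,1]<70);ij=np.argwhere(m);print(o["p"],o["rect"],ij.mean(0))
    red=(d[:,:,0]>150)&(d[:,:,1]<70)&(d[:,:,2]<70)
    k,_,st,ce=cv2.connectedComponentsWithStats(red.astype(np.uint8));print([(st[i].tolist(),ce[i].round(1).tolist()) for i in range(1,k) if st[i][4]>25])
o=np.hstack([cv2.imread("pics/scene2.png"),cv2.imread("pics/side2.png")]);cv2.imwrite("pics/both2.png",cv2.resize(o,(800,300),interpolation=cv2.INTER_AREA))
E
```

```text
scene tip now [[299.88185652 199.42997415]] tip pre [[278.69827435 309.94952164]] push end [[298.81577991 266.33485526]]
0 [[279.1, 277.1], [306.0, 286.6]]
0.15 [[281.6, 270.5], [308.5, 279.8]]
0.61 [[289.9, 253.6], [316.2, 262.2]]
1.22 [[299.4, 243.1], [324.3, 251.0]]
0.68 [278.6, 270.9, 36.1, 13.1] [274.49197861 295.24064171]
[([218, 142, 7, 8, 39], [221.5, 145.8]), ([180, 150, 12, 10, 55], [184.9, 154.3]), ([282, 267, 30, 16, 212], [295.8, 274.3])]
side tip now [[296.27836964 108.35827714]] tip pre [[317.7020886  154.73155838]] push end [[288.21686345 166.40642731]]
0 [[308.0, 161.3], [295.5, 150.1]]
0.15 [[304.7, 161.0], [292.2, 149.7]]
0.61 [[292.7, 164.0], [280.3, 152.4]]
1.22 [[276.4, 176.2], [264.3, 164.3]]
0.49 [275.3, 150.4, 27.6, 25.2] [156.28947368 298.36842105]
[([291, 150, 16, 13, 52], [298.9, 157.0]), ([281, 276, 8, 11, 53], [284.6, 280.8]), ([319, 319, 11, 29, 127], [324.3, 334.3])]
```

View pics/both2.png

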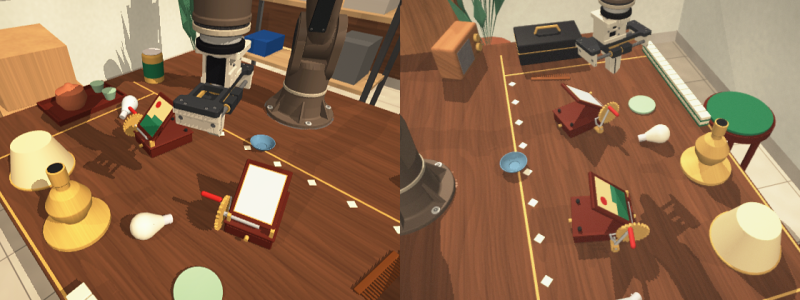

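move_arm:
  series:
    - [3.3,1.3,0,0,0,0]
    - [3.3,1.4,-1,0,0,0]
    - [0,0,-4,0,0,0]
    - [0,0,-4,0,0,0]
    - [0,0,-4,0,0,0]
    - [0,0,-4,0,0,0]
    - [0,0,0,0,0,0]

```text
clock: 5.5
position: [0.6614, 0.119, 0.0618]
ee_rot: [-1.8, -2.566, 0.014]
force: [-1.0, 0.1, -0.2]
width: 0.005
```

move_arm:
  series:
    - [-1,-0.36,0,0,0,0]
    - [-1,-0.36,0,0,0,0]
    - [-1,-0.36,0,0,0,0]
    - [-1,-0.36,0,0,0,0]
    - [-1,-0.36,0,0,0,0]
    - [0,0,0,0,0,0]

```text
clock: 6.1
position: [0.6147, 0.1008, 0.0691]
ee_rot: [-1.805, -2.571, 0.0]
force: [0.1, -0.9, 0.7]
width: 0.004
```

```bash
python3 - <<'E'
from cell import monitor, imaging
import cv2
print(monitor.observe()["position"],monitor.observe()["force"])
a=imaging.get_image("scene")["color"][200:350,250:430,::-1];b=imaging.get_image("side")["color"][80:230,200:380,::-1]
cv2.imwrite("pics/mid.png",cv2.resize(cv2.hconcat([a.copy(),b.copy()]),(800,333)))
E
```

```text
[0.61466753 0.10080518 0.0690756 ] [ 0.13544643 -0.94328171  0.69995792]
```

View pics/mid.png

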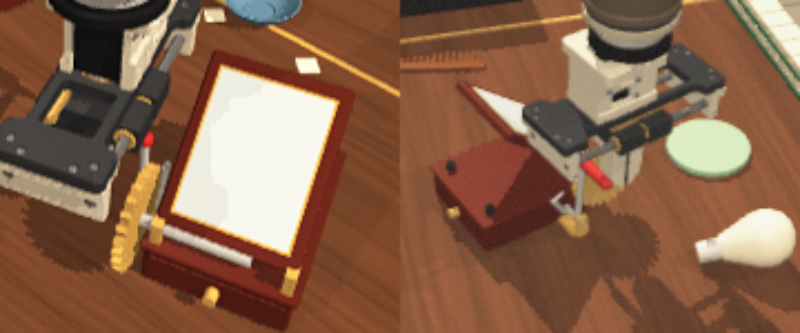

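The lever is now near upright, with the handle at about (597,175) in the right half. I'll keep going, slowly.

move_arm:
  series:
    - [-0.7,-0.25,0,0,0,0]
    - [-0.7,-0.25,0,0,0,0]
    - [-0.7,-0.25,0,0,0,0]
    - [-0.7,-0.25,0,0,0,0]
    - [-0.7,-0.25,0,0,0,0]
    - [-0.7,-0.25,0,0,0,0]
    - [0,0,0,0,0,0]
    - [0,0,0,0,0,0]

```text
clock: 7.0
position: [0.5742, 0.0866, 0.0686]
ee_rot: [1.804, 2.572, 0.001]
force: [0.3, 0.4, 0.1]
width: 0.009
```

```bash
python3 - <<'E'
from cell import monitor, imaging
import cv2
print(monitor.observe()["position"],monitor.observe()["force"])
a=imaging.get_image("scene")["color"][200:350,250:430,::-1];b=imaging.get_image("side")["color"][80:230,200:380,::-1]
cv2.imwrite("pics/mid2.png",cv2.resize(cv2.hconcat([a.copy(),b.copy()]),(800,333)))
E
```

```text
[0.57422823 0.08656566 0.06859945] [0.30272574 0.40331273 0.11488696]
```

View pics/mid2.png

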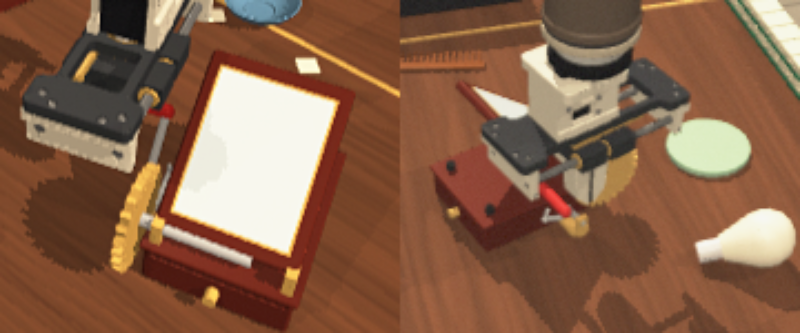

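The handle is at about (555,200) in the right half, which matches the predicted free pose. I'll back off a little and lift.

move_arm:
  series:
    - [0.5,0.2,0,0,0,0]
    - [0,0,1,0,0,0]
    - [0,0,2,0,0,0]
    - [0,0,3,0,0,0]
    - [0,0,4,0,0,0]
    - [0,0,4,0,0,0]
    - [0,0,3,0,0,0]
    - [0,0,0,0,0,0]

```text
clock: 7.9
position: [0.5818, 0.0886, 0.2438]
ee_rot: [1.801, 2.567, 0.01]
force: [0.1, 0.1, 0.7]
width: 0.004
```

```bash
python3 - <<'E'
from cell import monitor, imaging
import cv2,numpy as np
print(monitor.observe()["position"],monitor.observe()["force"])
for n in("scene","side"):
    d=imaging.get_image(n)["color"];cv2.imwrite(f"pics/{n}3.png",d[:,:,::-1])
    red=(d[:,:,0]>150)&(d[:,:,1]<70)&(d[:,:,2]<70)
    k,_,st,ce=cv2.connectedComponentsWithStats(red.astype(np.uint8));print(n,[(st[i].tolist(),ce[i].round(1).tolist()) for i in range(1,k) if st[i][4]>25])
E
```

```text
[0.58180426 0.08859983 0.24382373] [0.07476571 0.13578006 0.66109287]
scene [([218, 142, 7, 8, 39], [221.5, 145.8]), ([180, 150, 12, 10, 54], [184.9, 154.3]), ([301, 239, 27, 13, 167], [313.2, 245.2])]
side [([262, 162, 15, 16, 71], [269.0, 169.8]), ([281, 276, 8, 11, 53], [284.6, 280.8]), ([319, 319, 11, 29, 129], [324.3, 334.1])]
```

The handle blobs match the free pose in both views (scene 313,245; side 269,170), and the picture's blobs haven't moved. Next I go over the mirror.

move_arm:
  series:
    - [-1.5,3,0,0,0,0]
    - [-1.5,3,0,0,0,0]
    - [-1.4,3.2,0,0,0,0]
    - [0,0,-3,0,0,0]
    - [0,0,-3,0,0,0]
    - [0,0,-2,0,0,0]
    - [0,0,-2,0,0,0]
    - [0,0,0,0,0,0]

```text
clock: 8.8
position: [0.5325, 0.1796, 0.135]
ee_rot: [-1.802, -2.569, 0.01]
force: [-0.5, 0.3, 0.1]
width: 0.005
```

move_arm:
  series:
    - [0,0,-1,0,0,0]
    - [0,0,-1,0,0,0]
    - [0,0,-1,0,0,0]
    - [0,0,-1,0,0,0]
    - [0,0,0,0,0,0]

```text
clock: 9.3
position: [0.5346, 0.1803, 0.0972]
ee_rot: [-1.804, -2.571, 0.002]
force: [-0.0, -0.2, -0.2]
width: 0.003
```

move_arm:
  series:
    - [0,0,-0.8,0,0,0]
    - [0,0,-0.7,0,0,0]

```text
clock: 9.5
position: [0.5355, 0.1806, 0.0834]
ee_rot: [1.804, 2.572, 0.001]
force: [-0.8, -0.3, 3.7]
width: 0.01
```

move_arm:
  series:
    - [0,0,-0.5,0,0,0]
    - [0,0,0,0,0,0]

```text
clock: 9.7
position: [0.5347, 0.1803, 0.0776]
ee_rot: [-1.804, -2.571, 0.002]
force: [-0.9, -0.2, 0.6]
width: 0.001
```

```bash
python3 - <<'E'
from cell import monitor, imaging
import cv2
print(monitor.observe()["position"],monitor.observe()["force"])
a=imaging.get_image("scene")["color"][200:350,250:430,::-1];b=imaging.get_image("side")["color"][80:230,200:380,::-1]
cv2.imwrite("pics/press.png",cv2.resize(cv2.hconcat([a.copy(),b.copy()]),(800,333)))
E
```

```text
[0.53466995 0.18031964 0.07762878] [-0.92892538 -0.15838674  0.63015495]
```

View pics/press.png

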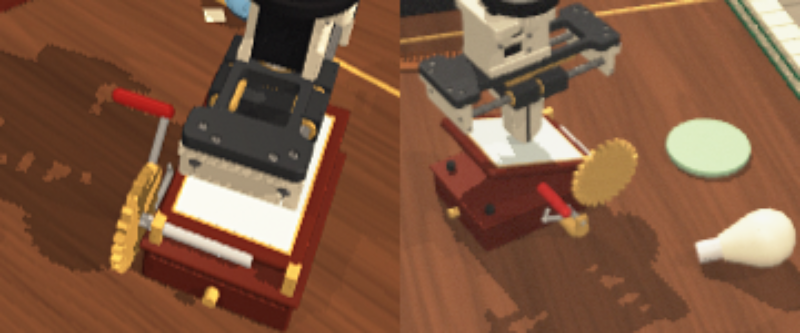

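The mirror is almost flat and the pawl is still free. I'll press on until the force rises.

move_arm:
  series:
    - [0,0,-0.3,0,0,0]
    - [0,0,0,0,0,0]

```text
clock: 10.0
position: [0.5352, 0.1806, 0.0754]
ee_rot: [1.804, 2.572, 0.0]
force: [-0.5, 0.4, -0.5]
width: 0.004
```

move_arm:
  series:
    - [0,0,-0.3,0,0,0]
    - [0,0,0,0,0,0]

```text
clock: 10.2
position: [0.5352, 0.1805, 0.0723]
ee_rot: [1.804, 2.572, 0.0]
force: [0.0, -0.4, 0.3]
width: 0.002
```

move_arm:
  series:
    - [0,0,-0.3,0,0,0]
    - [0,0,0,0,0,0]

```text
clock: 10.4
position: [0.535, 0.1805, 0.0691]
ee_rot: [-1.804, -2.572, 0.0]
force: [-0.2, 0.2, 0.2]
width: 0.006
```

move_arm:
  series:
    - [0,0,-0.3,0,0,0]
    - [0,0,0,0,0,0]

```text
clock: 10.6
position: [0.535, 0.1805, 0.0661]
ee_rot: [-1.804, -2.572, 0.0]
force: [-0.2, -0.0, 0.8]
width: 0.006
```

move_arm:
  series:
    - [0,0,-0.3,0,0,0]
    - [0,0,-0.3,0,0,0]

```text
clock: 10.8
position: [0.5349, 0.1804, 0.0602]
ee_rot: [-1.804, -2.572, 0.001]
force: [-0.7, 0.7, 2.6]
width: 0.004
```

```bash
python3 - <<'E'
from cell import monitor, imaging
import cv2
print(monitor.observe()["position"],monitor.observe()["force"])
a=imaging.get_image("scene")["color"][200:350,250:430,::-1];b=imaging.get_image("side")["color"][80:230,200:380,::-1]
cv2.imwrite("pics/press2.png",cv2.resize(cv2.hconcat([a.copy(),b.copy()]),(800,333)))
E
```

```text
[0.53488662 0.18040902 0.0602007 ] [-0.74379662  0.70612588  2.605739  ]
```

View pics/press2.png

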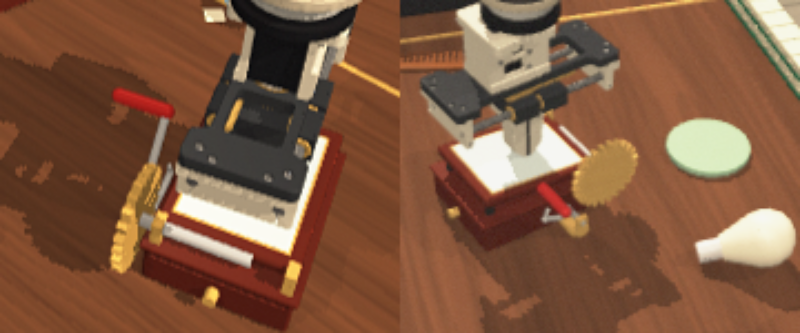

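The leaf is lower but still shows a small gap over the case in the side view. I'll continue down.

move_arm:
  series:
    - [0,0,-0.3,0,0,0]
    - [0,0,-0.2,0,0,0]

```text
clock: 11.1
position: [0.535, 0.1804, 0.0552]
ee_rot: [-1.804, -2.572, 0.0]
force: [-1.1, -0.8, 3.5]
width: 0.003
```

move_arm:
  series:
    - [0,0,-0.3,0,0,0]
    - [0,0,-0.2,0,0,0]

```text
clock: 11.3
position: [0.5352, 0.1805, 0.054]
ee_rot: [-1.804, -2.57, -0.002]
force: [-22.7, -6.4, 73.8]
width: 0.006
```

It has bottomed out hard at 74 N, so I lift straight off.

move_arm:
  series:
    - [0,0,0.5,0,0,0]
    - [0,0,2,0,0,0]
    - [0,0,4,0,0,0]
    - [0,0,4,0,0,0]
    - [0,0,4,0,0,0]
    - [0,0,4,0,0,0]
    - [-4,0,2,0,0,0]
    - [-4,0,0,0,0,0]

```text
clock: 12.1
position: [0.4565, 0.1809, 0.2581]
ee_rot: [1.804, 2.568, 0.008]
force: [-0.3, 0.3, -0.5]
width: 0.004
```

move_arm:
  series:
    - [-2,4,0,0,0,0]
    - [-2,4,0,0,0,0]
    - [-2,4,0,0,0,0]
    - [0,0,0,0,0,0]
    - [0,0,0,0,0,0]

```text
clock: 12.6
position: [0.3946, 0.3013, 0.2552]
ee_rot: [1.801, 2.574, -0.0]
force: [1.5, 0.3, -0.1]
width: 0.006
```

```bash
python3 - <<'E'
from cell import monitor, imaging
from fit import *
print(monitor.observe()["position"],monitor.observe()["force"])
I=[]
p=[.5306,.1788,.3434,0,0]
for n in("scene","side"):
    d=imaging.get_image(n)["color"];v=d[:,:,::-1].copy()
    red=(d[:,:,0]>150)&(d[:,:,1]<70)&(d[:,:,2]<70)
    k,_,st,ce=cv2.connectedComponentsWithStats(red.astype(np.uint8));print(n,[ce[i].round(1).tolist() for i in range(1,k) if st[i][4]>25])
    for t,c in((0,(0,255,0)),(.12,(255,0,255))):
        for q in proj(n,W(p,[leaf(t,-.052,.135,.005),leaf(t,.052,.135,.005)])):v[int(round(q[1])),int(round(q[0]))]=c
    I.append(v)
a=I[0][200:350,250:430];b=I[1][90:240,180:360]
cv2.imwrite("pics/end.png",cv2.resize(cv2.hconcat([a.copy(),b.copy()]),(800,333),interpolation=cv2.INTER_NEAREST))
E
```

```text
[0.39463428 0.30127114 0.25519056] [ 1.46080657  0.28653314 -0.11678812]
scene [[221.5, 146.0], [184.6, 153.9], [314.6, 245.8]]
side [[268.9, 170.8], [284.7, 280.8], [324.2, 334.2]]
```

View pics/end.png

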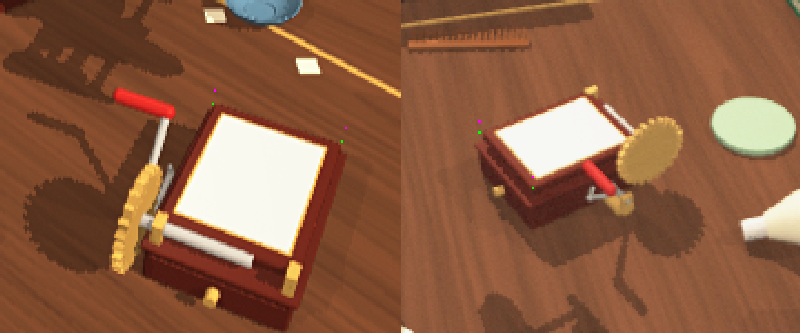

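The leaf corners sit on the tilt-0 marks, the pawl is free, the picture's blobs haven't moved and the arm is clear.

```bash
python3 -c "
from cell import workorder
print(workorder.sign_off())"
```

```text
the job is handed in; nothing more can be done
None
```

The mirror is folded flat on its case, its pawl lever lies on the free side, and the job is handed in. No verdict was reported. It took about 13 s of the 42 s allowed.

- **Pawl:** My first push did not tip the lever; it ended up back on the engaged side. A slower, lower and longer second push took it over. The camera images put the handle within about 3 pixels of the predicted free position, both while the mirror was still propped and at the end.
- **Mirror:** I pressed it down with the closed fingers until it stopped. It went further than I expected, because the fingertips were effectively about 15 mm higher than I had taken them to be. It then bottomed hard at about 74 N through the fingertips on the last step, below the 120 N wrist limit, and I lifted off at once.
- **Final check:** In both camera views the leaf's corners sit on the positions predicted for lying flat. The picture on the other case is where it began, to within about a pixel. The arm stood clear, about 25 cm up.

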